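# Bring the marking-out turntable to its zero line

## Task

The glass bowl on the marking-out turntable is waiting for its first division mark. With a fingertip against the upright turning peg, push the wheel round, whichever way is shorter or handier, until the long index line on the wheel is in line with the zero line on the fixed ring (the longest line, with the diamond on it), then leave the wheel standing there. Only push the peg lightly, never pinch it, and do not touch the bowl or disturb the things standing around.

Things in the scene. Friction and masses are not known exactly. Their poses are not given: they have to be found in the camera images.
- wheel (a joint): Angle (rad) of the aluminium wheel on its upright axle: from the zero line to the index line, positive counter-clockwise seen from above. 0 or 6.283 is in line. Starts 0.6 to 5.68; turns both ways, no stop within two turns. Needs about 1.5 N at the peg, stays where left, coasts under 1 mm after a push at 0.05 m/s. A knock on the peg at 0.15 m/s gives some 20 N: come up to it slower.
- axle (a point): Centre of the turntable on the wheel's axis, at the height of the wheel's top face (39 mm above the bench). The turntable is fixed to the bench: a grey cast base 270 mm across, on it a fixed aluminium ring (outer diameter 260 mm, top 30 mm above the bench) with 24 black radial lines, and inside that the aluminium wheel, 198 mm across. Its x axis points from the zero line through the axle to the far side; z is up.
- zero_line (a point): The inner end of the zero line on the fixed ring, 100 mm from the axle, 30 mm above the bench. The zero line is the longest (28 mm) and thickest (4 mm) of the ring's lines and carries a small black 13 mm diamond; the other lines are 6 to 10 mm long and thin.
- index_line (a point): The outer end of the wheel's index line, 100 mm from the axle, 39 mm above the bench; it turns with the wheel. The index line is the only radial line on the wheel, 4 mm wide, 45 mm long, black.
- peg: The turning peg, an upright dark steel handle on the wheel that spins freely about its own axis, diameter 14 mm (its foot 22 mm in the lowest 4 to 7 mm), 45 mm tall; its axis is 85 mm from the axle, a quarter turn clockwise (seen from above) from the index line. Origin: centre of its foot, on the wheel's top face; its top is 84 mm above the bench.
- bowl_mid (a point): Centre, half-way up, of the loose clear glass bowl (84 mm across, 55 mm tall, 0.45 kg) that stands on a thin rubber mat at the middle of the wheel and turns with it; its rim is 96 mm above the bench. About 36 mm is free between it and the peg.
- gauge: Bystander: surface gauge, a steel block 75 x 55 x 26 mm with a 170 mm upright rod (196 mm tall in all) and a thin cross scriber, loose on the bench. Origin: centre of its underside.
- burr_block: Bystander: wooden block 60 x 110 x 35 mm with ten engraving burrs standing in it (75 mm tall in all), loose. Origin: centre of its underside.
- tumbler: Bystander: green glass tumbler, 72 mm across, 85 mm tall, loose. Origin: centre of its underside.
Mind the look-alikes: they are no part of the job. Of the things shaped like the part that bears bowl_mid, the clear glass one is meant.

How it is judged:
On the way:
1. a finger pushes the turning peg (contact force between the fingers and peg above 0.3 N), for 0.1 s.
At the end, for the whole second after the job is handed in: The outer end of the index line is within 4 mm (a line's width, 2.3 degrees) of the inner end of the zero line, the wheel is at rest, the bowl still stands upright at the middle of the wheel (within 12 mm), and the bystanders are where they were (within 10 mm) (horizontal distance between index_line and zero_line below 0.004 m and velocity of joint wheel between -0.02 and 0.02 rad/s and not (horizontal distance between bowl_mid and axle above 0.012 m or height (world z) of bowl_mid above 0.076 m or angle between bowl_mid's own z axis and vertical above 0.15 rad) and distance of each of gauge, burr_block, tumbler from where it was at the start of the episode below 0.01 m); the robot touches nothing.
It fails at once if the peg is pinched or shoved hard (over 30 N on it) (contact force between the fingers and peg above 30 N).
It fails at once if the bowl is touched (over 1 N) (contact force between any of the fingers, the arm and bowl above 1 N).
It fails at once if the bowl is shifted, tipped or lifted (horizontal distance between bowl_mid and axle above 0.012 m or height (world z) of bowl_mid above 0.076 m or angle between bowl_mid's own z axis and vertical above 0.15 rad).
It fails at once if a bystander is moved more than 10 mm (distance of any of gauge, burr_block, tumbler from where it was at the start of the episode above 0.01 m).
It also fails if it takes over 45 s, if anything falls off the work surface, if the arm or the gripper's body presses on something with over 40 N, if the wrist force passes 120 N, or if a joint passes its speed limit or range.

## Robot

A 6-joint arm with a two-finger parallel gripper is mounted at the origin on the work surface. World frame = base frame: x ahead of the robot, y to its left, z up, the work surface at z = 0. Lengths are in m, angles in rad, forces in N, time in s.
With the tool pointing down it reaches from about 0.35 to 0.775 m from the base axis. Payload 5.5 kg.
Tool frame: the origin (TCP) lies at the very end of the fingers, on their centre line; the grasp point (between the pads) lies 19 mm behind it; z points along the fingers, y is the direction in which the jaws open and shut (so a half turn about z gives the same grasp; the last joint's range is limited). The gripper opens to 85 mm and grips with 20 to 120 N. Pads are 22 mm wide; open, the fingers measure 114 mm over their backs; the gripper's body (76 mm by 85 mm) begins 54 mm behind the grasp point. The pads swing forward as they close: fully open they stand 13 mm farther back than shut.
Start: joints at [-1.456, 0.313, 0.046, 1.304, 0, 1.431], TCP at [0.145, -0.556, 0.231] pointing down, gripper open.
Joint ranges: [-2.76, 2.76], [-0.86, 1.69], [-1.03, 1.26], [-2.2, 2.34], [-1.47, 1.5], [-3.14, 3.14]. Speed limits (rad/s): [2.57, 2.57, 3.14, 3.14, 3.14, 3.14].

## Interface

Orientations are given as a unit quaternion [w, x, y, z].
In Python, from workcell import env gives the robot as it stands. The module is installed in compiled form; this text tells all that it offers.
- The arm moves only by the shell command python3 -m pendant 'ROWS' [FORCE]. ROWS is JSON, a list of rows, each an object with "fingers": the finger opening in mm, from 0 to 85.4; "delta_pos": the shift along the tool's x, y, z in mm, a list of three; "angular": the turn, a rotation vector about the tool's x, y, z in rad, a list of three. In form: [{"fingers": fingers, "delta_pos": [x, y, z], "angular": [ax, ay, az]}, ...]. A call has 1 to 12 rows; each row shifts and turns the commanded pose from where the row before left it, along the tool's axes as they then stand; what a row does not reach is not made up. A row lasts 1/10 s, in which the tool goes at most 50 mm and 8.59 degrees, less where a joint would pass 70% of its speed; a pose out of reach is approached as far as the arm can. A call is refused whole if a number of a shift passes 50 or a number of a turn 0.15, either way. A call with a gripper value outside its range is refused whole. The fingers move at their own pace and stop on an object; FORCE is the grip in N (left out, the last holds). Time passes only in rows, so rows that do not move let the fingers close. It gives the time, the measured TCP pose, the force and the opening at its end, in the units of the state.
- env.get_state(): the state, without advancing time (a new reading comes with each control period).
- env.read_camera(name): name is "scene" or "side" or "wrist"; returns the picture (480x640x3 uint8, blue, green, red); there is no depth.
- env.camera_params(name): a dict with "fx", "fy", "cx", "cy" (pixels), "view" (4x4, takes a point from world to camera coordinates). Camera axes: x right, y up, looking along -z (the intrinsics and any distortion apply to the point x, -y, -z); pixel columns grow to the right and rows downward; lengths in m; the calibration is good to about 2 mm. A picture is of the moment at which its call begins: read the wrist's pose just before it. camera_params takes no time and is no camera call; for the wrist camera it gives the pose at the moment of the call.
- env.hand_in(): hands the job in, once; it reports no verdict.
The state is a dict: "clock": time; "joint_pos": joint angles; "qvel": joint speeds; "tau": joint torques, N m; "tcp_pos": TCP position; "orientation": TCP orientation; "wrist_force": force on the tool from outside, world axes, zero at the start; "ft_torque": the same for the moment, N m; "finger_gap": finger opening in m.
Only numpy, scipy, OpenCV 4.12 (cv2) and the standard library are available. Lean on these libraries where they do the work, as an engineer would, in place of code of your own. Each camera call takes 0.05 s, during which the arm holds its last target. There are 200 camera calls.

## Working session

There is one attempt and no reset: what is moved stays moved. The work goes in short steps, Python scripts to look and compute and a shell command to move; the robot and the scene stay as the last step left them, time stands still between calls to the robot, and variables do not carry over. Pictures are saved under pics/ and viewed, about 8 in all and at most 12, crops included, and the job is handed in when it is done.

```bash
mkdir -p pics; python3 - <<'E'
from workcell import env
import cv2,numpy as np
s=env.get_state();print(s)
for n in("scene","side"):
    cv2.imwrite(f"pics/{n}0.png",env.read_camera(n));p=env.camera_params(n);print(n,p)
E
```

```text
{'clock': 0.0, 'joint_pos': array([-1.45557898e+00,  3.13999616e-01,  4.49953526e-02,  1.30358440e+00,
        9.55093105e-06,  1.43117449e+00]), 'qvel': array([-0.00034738, -0.0006308 ,  0.00063546, -0.0009629 ,  0.00040433,
       -0.00048645]), 'tau': array([ 3.25236499e-05, -4.80626750e+01,  2.98533851e+01,  1.95334491e-02,
       -1.26946256e-04, -3.53147335e-06]), 'tcp_pos': array([ 0.1448754 , -0.55593724,  0.230416  ]), 'orientation': array([-8.96041626e-04,  9.91892703e-01,  1.27075024e-01,  1.57100841e-05]), 'wrist_force': array([-1.02280448,  0.59391236,  0.45134276]), 'ft_torque': array([0.07094686, 0.0177234 , 0.00502866]), 'finger_gap': 0.08499267697097163}
scene {'fx': 613.6247740986447, 'fy': 613.6247740986447, 'cx': 319.0956618584212, 'cy': 238.42902268776754, 'view': array([[-0.88985351,  0.4562366 ,  0.00298295,  0.60051453],
       [-0.24570439, -0.48471552,  0.83945233,  0.08362909],
       [ 0.38443476,  0.74625668,  0.54342515, -1.65963354],
       [ 0.        ,  0.        ,  0.        ,  1.        ]])}
side {'fx': 549.4771091806853, 'fy': 549.4771091806853, 'cx': 323.7638917833166, 'cy': 236.31898628311126, 'view': array([[-0.72462548, -0.6891252 , -0.0049374 ,  0.48144787],
       [ 0.42541465, -0.45294341,  0.78349515, -0.35819197],
       [-0.54216261,  0.56564011,  0.62137829, -0.95789018],
       [ 0.        ,  0.        ,  0.        ,  1.        ]])}
```

View pics/scene0.png

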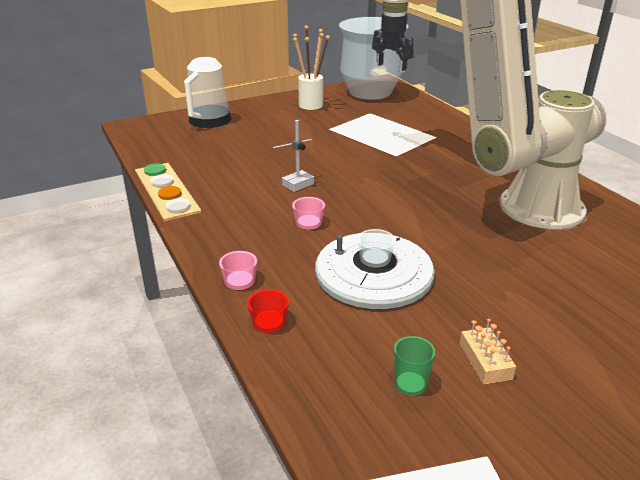

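View pics/side0.png

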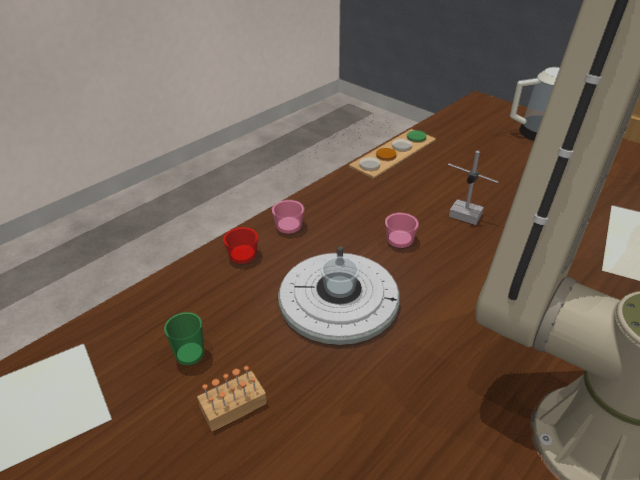

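The clear glass bowl sits on the turntable: scene (375,247), side (340,275). The pink bowls at (309,212) and (238,270) and the red one at (268,310) are look-alikes. The peg is at about scene (339,243), the index line at (363,280) and the diamond at (398,239). I'll confirm these in an enlarged crop.

```bash
python3 - <<'E'
import cv2,numpy as np
a=cv2.imread("pics/scene0.png")[215:315,305:445];b=cv2.imread("pics/side0.png")[235:345,270:410]
a=cv2.resize(a,None,fx=5.7,fy=5.7,interpolation=cv2.INTER_CUBIC)[:, :];b=cv2.resize(b,None,fx=5.7,fy=5.7,interpolation=cv2.INTER_CUBIC)
c=np.hstack([cv2.resize(a,(400,286)),cv2.resize(b,(400,314))[:286]])
# stack vertically for size
v=np.vstack([cv2.resize(a,(420,300)),cv2.resize(b,(420,300))[:300]])
cv2.imwrite("pics/crop1.png",v)
E
cat > h.py <<'E'
from workcell import env
import numpy as np,cv2
def ray(p,u,v,z):
    V=p["view"];R=V[:3,:3];o=-R.T@V[:3,3]
    d=R.T@np.array([(u-p["cx"])/p["fx"],-(v-p["cy"])/p["fy"],-1.])
    return o+d*(z-o[2])/d[2]
def proj(p,X):
    c=p["view"]@np.r_[X,1];return p["cx"]-p["fx"]*c[0]/c[2],p["cy"]+p["fy"]*c[1]/c[2]
E
python3 - <<'E'
from h import *
for n,pts in dict(scene=[("zero",398,239,.03),("idx",363,283,.039),("pegtop",339,237,.084),("gauge",298,182,.026),("tum",414,350,.085),("burr",488,340,.035),("pinkbowl",309,212,.03)],side=[("zero",390,298,.03),("idx",295,287,.039),("pegtop",340,250,.084),("gauge",466,210,.026),("tum",185,325,.085),("burr",232,395,.035),("pink",401,230,.03)]).items():
    p=env.camera_params(n)
    for q in pts: print(n,q[0],ray(p,*q[1:]).round(4))
# wheel centre: bright low-saturation blob of ring outer edge
for n,(x0,y0,x1,y1) in dict(scene=(305,225,445,310),side=(270,245,410,345)).items():
    im=cv2.imread(f"pics/{n}0.png");hsv=cv2.cvtColor(im,cv2.COLOR_BGR2HSV)
    m=((hsv[...,1]<50)&(hsv[...,2]>110)).astype(np.uint8);k=np.zeros_like(m);k[y0:y1,x0:x1]=m[y0:y1,x0:x1]
    c=max(cv2.findContours(k,cv2.RETR_EXTERNAL,cv2.CHAIN_APPROX_NONE)[0],key=cv2.contourArea)
    p=env.camera_params(n)
    P=np.array([ray(p,*q[0],.03)[:2] for q in c])
    ctr,r=cv2.minEnclosingCircle(P.astype(np.float32)*1000);print(n,"circle",ctr,r,cv2.boundingRect(c))
E
```

```text
scene zero [ 0.4595 -0.0056  0.03  ]
scene idx [0.6297 0.117  0.039 ]
scene pegtop [ 0.6227 -0.0043  0.084 ]
scene gauge [ 0.544  -0.3853  0.026 ]
scene tum [0.6817 0.3759 0.085 ]
scene burr [0.5063 0.3748 0.035 ]
scene pinkbowl [ 0.5932 -0.2163  0.03  ]
side zero [ 0.4683 -0.003   0.03  ]
side idx [0.6365 0.121  0.039 ]
side pegtop [ 0.614  -0.0007  0.084 ]
side gauge [ 0.528  -0.4039  0.026 ]
side tum [0.6794 0.3729 0.085 ]
side burr [0.52  0.393 0.035]
side pink [ 0.5979 -0.2125  0.03  ]
scene circle (566.7589721679688, 59.82908248901367) 153.9857940673828 (315, 229, 120, 80)
side circle (562.2168579101562, 60.69928741455078) 136.52972412109375 (278, 253, 121, 87)
```

View pics/crop1.png

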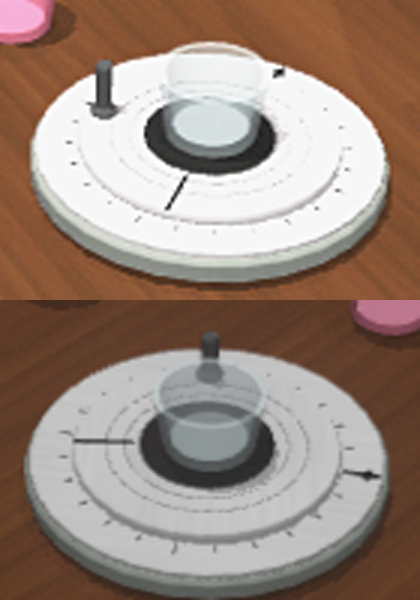

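The crop confirms the clear bowl on the black mat. The peg is on its scene-left side, and the index line points away from the diamond, so the wheel is at about 180°. I'll push counter-clockwise round the far side, with shut fingers. First I'll move nearer for a wrist view.

```bash
python3 -m pendant '[{"fingers":0,"delta_pos":[40,-28.5,0],"angular":[0,0,0]},{"fingers":0,"delta_pos":[40,-28.5,0],"angular":[0,0,0]},{"fingers":0,"delta_pos":[40,-28.5,0],"angular":[0,0,0]},{"fingers":0,"delta_pos":[40,-28.5,0],"angular":[0,0,0]},{"fingers":0,"delta_pos":[40,-28.5,0],"angular":[0,0,0]},{"fingers":0,"delta_pos":[40,-28.5,0],"angular":[0,0,0]},{"fingers":0,"delta_pos":[40,-28.5,0],"angular":[0,0,0]},{"fingers":0,"delta_pos":[40,-28.5,0],"angular":[0,0,0]},{"fingers":0,"delta_pos":[40,-28.5,0],"angular":[0,0,0]},{"fingers":0,"delta_pos":[40,-28.5,0],"angular":[0,0,0]},{"fingers":0,"delta_pos":[40,-28.5,0],"angular":[0,0,0]},{"fingers":0,"delta_pos":[0,0,0],"angular":[0,0,0]}]' 20
python3 - <<'E'
from h import *
s=env.get_state();print(s["clock"],s["tcp_pos"],s["orientation"],s["joint_pos"],s["finger_gap"])
p=env.camera_params("wrist");cv2.imwrite("pics/w1.png",env.read_camera("wrist"));np.save("w1.npy",p,allow_pickle=True)
for X in([.556,.058,.039],[.618,-.003,.084],[.633,.119,.039],[.466,-.003,.03]):print(proj(p,np.array(X)))
E
```

```text
clock: 1.3
tcp_pos: [0.4943, -0.1376, 0.2308]
orientation: [-0.001, 0.991, 0.131, 0.0]
wrist_force: [-0.0, -0.9, 0.1]
finger_gap: -0.0
1.3 [ 0.49431259 -0.13761362  0.23077145] [-6.64256853e-04  9.91408486e-01  1.30799919e-01  3.91395451e-04] [-4.28982296e-01  1.93283493e-01 -1.13282326e-01  1.26427322e+00
  1.54139117e-03  2.45025867e+00] -1.0053338218101336e-06
(np.float64(91.04637413798764), np.float64(68.46071162920677))
(np.float64(160.1516529482806), np.float64(-14.532058938344193))
(np.float64(13.150165691761629), np.float64(-71.21848022546195))
(np.float64(157.6489744009859), np.float64(197.19650934921225))
```

View pics/w1.png

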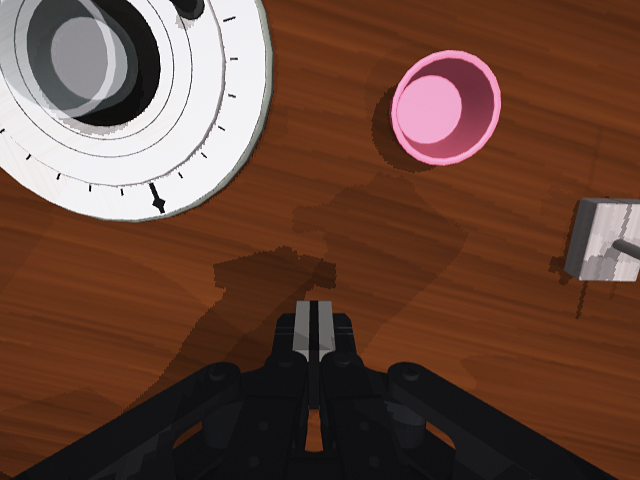

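Wrist view: zero line with diamond from (152,183) to (162,212), peg top at (188,5), clear bowl at (80,60). Next I'll move over the peg's approach side and measure there.

```bash
python3 -m pendant '[{"fingers":0,"delta_pos":[40,-28,0],"angular":[0,0,0]},{"fingers":0,"delta_pos":[40,-28,0],"angular":[0,0,0]},{"fingers":0,"delta_pos":[30,-28,0],"angular":[0,0,0]},{"fingers":0,"delta_pos":[0,0,0],"angular":[0,0,0]},{"fingers":0,"delta_pos":[0,0,0],"angular":[0,0,0]}]'
python3 - <<'E'
from h import *
s=env.get_state();print(s["tcp_pos"],s["orientation"])
p=env.camera_params("wrist");cv2.imwrite("pics/w2.png",env.read_camera("wrist"));np.save("w2.npy",p,allow_pickle=True)
for X in([.556,.058,.039],[.618,-.003,.084],[.633,.119,.039],[.466,-.003,.03]):print(proj(p,np.array(X)))
E
```

```text
clock: 1.85
tcp_pos: [0.5765, -0.0336, 0.2306]
orientation: [0.0, 0.992, 0.127, -0.001]
wrist_force: [-0.3, -0.0, -0.4]
finger_gap: -0.0001
[ 0.57650023 -0.03356078  0.23061223] [ 1.05925899e-04  9.91864382e-01  1.27296105e-01 -8.59266692e-04]
(np.float64(204.87665448853951), np.float64(203.77124923041114))
(np.float64(288.1728565459475), np.float64(156.68725712329348))
(np.float64(144.55273427197858), np.float64(91.39065082882942))
(np.float64(254.36578017905208), np.float64(306.53709215551373))
```

View pics/w2.png

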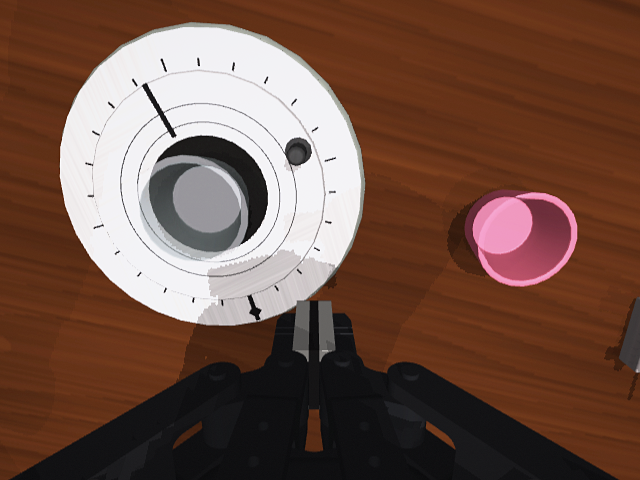

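Zero line (249,296)–(258,320), index line (145,85)–(174,136), peg top (298,151), clear bowl on mat at about (205,200). Next I'll compute the geometry.

```bash
cat >> h.py <<'E'
def blackline(im,p,roi,z,thr=70):
    x0,y0,x1,y1=roi;g=cv2.cvtColor(im,cv2.COLOR_BGR2GRAY)[y0:y1,x0:x1]
    n,l,st,_=cv2.connectedComponentsWithStats((g<thr).astype(np.uint8));i=1+np.argmax(st[1:,4])
    v,u=np.nonzero(l==i);P=np.array([ray(p,a+x0,b+y0,z)[:2] for a,b in zip(u,v)])
    c=P.mean(0);d=np.linalg.svd(P-c)[2][0] if len(P)>2 else 0;t=(P-c)@d
    return c,d,t.min(),t.max(),len(P)
E
python3 - <<'E'
from h import *
im=cv2.imread("pics/w2.png");p=np.load("w2.npy",allow_pickle=True).item()
for nm,roi,z in(("idx",(137,78,174,133),.039),("zero",(242,291,268,326),.03)):
    c,d,a,b,n=blackline(im,p,roi,z);print(nm,n,(c+d*a).round(4),(c+d*b).round(4),np.degrees(np.arctan2(d[1],d[0])),d)
print("peg",ray(p,298,152,.084),ray(p,300,146,.084))
g=im.copy();m=(im.min(2)>120).astype(np.uint8);m[:,370:]=0
c=max(cv2.findContours(m,0,1)[0],key=cv2.contourArea)[:,0]
P=np.array([ray(p,*q,.03)[:2] for q in cv2.convexHull(c)[:,0]]);A=np.c_[2*P,np.ones(len(P))];s=np.linalg.lstsq(A,(P**2).sum(1),rcond=None)[0];print("circle",s[:2],np.sqrt(s[2]+s[:2]@s[:2]))
E
```

```text
idx 249 [0.6381 0.1203] [0.6074 0.0937] -139.1419718416496 [-0.75633289 -0.65418694]
zero 134 [0.4763 0.0044] [ 0.4537 -0.0091] -149.3101288727899 [-0.85994251 -0.5103909 ]
peg [ 0.62294916 -0.00898567  0.084     ] [ 0.62734195 -0.00935066  0.084     ]
circle [0.56546741 0.05489132] 0.13130815889844152
```

```bash
python3 - <<'E'
from h import *
from scipy.spatial.transform import Rotation as R
p=np.load("w2.npy",allow_pickle=True).item();V=p["view"];o=-V[:3,:3].T@V[:3,3]
T=R.from_quat([.991864,.127296,-.00086,.0001]).as_matrix();t=np.array([.5765,-.03356,.23061])
oc=T.T@(o-t);print("cam in tool",oc)
for u,v in((296,302),(333,302),(352,318),(355,340),(410,362),(430,372),(320,300)):
    d=T.T@(ray(p,u,v,0)-o)
    for x in(0.011,0):
        q=oc+d*(x-oc[0])/d[0];print(u,v,"plane x",x,(q*1000).round(1))
E
```

```text
cam in tool [ 0.0795961  -0.00150836 -0.14266088]
296 302 plane x 0.011 [11.  -7.9 -7. ]
296 302 plane x 0 [ 0.  -8.9 14.8]
333 302 plane x 0.011 [11.   6.1 -7. ]
333 302 plane x 0 [ 0.   7.3 14.7]
352 318 plane x 0.011 [ 11.   12.1 -19.2]
352 318 plane x 0 [ 0.  14.3  0.6]
355 340 plane x 0.011 [ 11.   11.7 -33.2]
355 340 plane x 0 [  0.   13.9 -15.6]
410 362 plane x 0.011 [ 11.   26.4 -44.7]
410 362 plane x 0 [  0.   30.8 -29. ]
430 372 plane x 0.011 [ 11.   30.8 -49.4]
430 372 plane x 0 [  0.   36.  -34.4]
320 300 plane x 0.011 [11.   1.2 -5.3]
320 300 plane x 0 [ 0.   1.7 16.7]
```

```bash
python3 -m pendant '[{"fingers":0,"delta_pos":[18,5.5,0],"angular":[0,0,0]},{"fingers":0,"delta_pos":[0,0,0],"angular":[0,0,-0.115]},{"fingers":0,"delta_pos":[0,0,0],"angular":[0,0,-0.115]},{"fingers":0,"delta_pos":[0,0,0],"angular":[0,0,-0.115]},{"fingers":0,"delta_pos":[0,0,0],"angular":[0,0,-0.115]},{"fingers":0,"delta_pos":[0,0,40],"angular":[0,0,0]},{"fingers":0,"delta_pos":[0,0,40],"angular":[0,0,0]},{"fingers":0,"delta_pos":[0,0,40],"angular":[0,0,0]},{"fingers":0,"delta_pos":[0,0,30],"angular":[0,0,0]},{"fingers":0,"delta_pos":[0,0,18],"angular":[0,0,0]},{"fingers":0,"delta_pos":[0,0,0],"angular":[0,0,0]},{"fingers":0,"delta_pos":[0,0,0],"angular":[0,0,0]}]'
python3 - <<'E'
from h import *
s=env.get_state();print(s["tcp_pos"],s["joint_pos"])
cv2.imwrite("pics/w3.png",env.read_camera("wrist"))
E
```

```text
clock: 3.1
tcp_pos: [0.5952, -0.0355, 0.0638]
orientation: [0.0, 0.937, 0.349, -0.0]
wrist_force: [0.3, -0.8, 0.1]
finger_gap: 0.0001
[ 0.59521953 -0.03550704  0.06377857] [-1.93999972e-01  4.52561203e-01 -1.73855480e-01  9.44766707e-01
 -3.04287141e-04  2.23502888e+00]
```

View pics/w3.png

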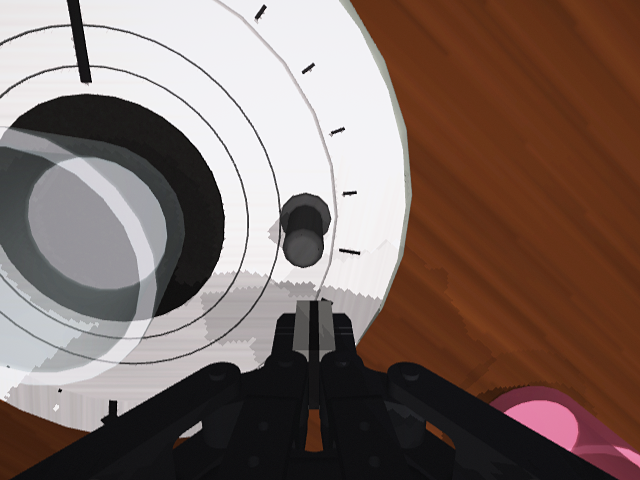

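Peg at (303,250) lies straight ahead of the shut fingers (314,300), and the bowl is well clear to the left. Coming up gently and starting the arc.

```bash
python3 -m pendant '[{"fingers":0,"delta_pos":[5,0,0],"angular":[0,0,0]},{"fingers":0,"delta_pos":[5,0,0],"angular":[0,0,0]},{"fingers":0,"delta_pos":[3,0,0],"angular":[0,0,0]},{"fingers":0,"delta_pos":[3,0,0],"angular":[0,0,0]},{"fingers":0,"delta_pos":[4,0.7,0],"angular":[0,0,-0.045]},{"fingers":0,"delta_pos":[4,0.7,0],"angular":[0,0,-0.045]},{"fingers":0,"delta_pos":[5,0.9,0],"angular":[0,0,-0.057]},{"fingers":0,"delta_pos":[5,0.9,0],"angular":[0,0,-0.057]}]'
python3 - <<'E'
from h import *
cv2.imwrite("pics/w4.png",env.read_camera("wrist"))
s=env.get_state();t=s["tcp_pos"]-[.563,.055,0];print(s["tcp_pos"],np.hypot(*t[:2]),np.degrees(np.arctan2(t[1],t[0])))
E
```

```text
clock: 3.95
tcp_pos: [0.6229, -0.013, 0.0634]
orientation: [0.0, 0.896, 0.444, -0.0]
wrist_force: [-0.5, -1.0, 1.2]
finger_gap: 0.0001
[ 0.62362561 -0.01236964  0.06344094] 0.0906318534028704 -48.01610564917139
```

View pics/w4.png

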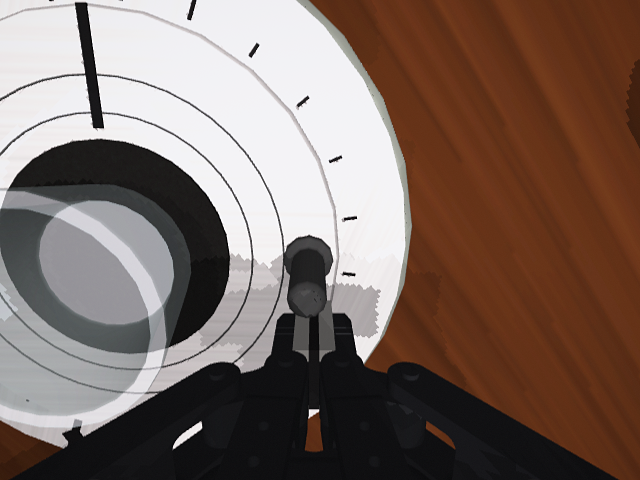

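In contact. The peg (307,297) sits against the fingertips, still centred and clear of the bowl. Carrying on round the arc.

```bash
cat > st.py <<'E'
from h import *
s=env.get_state();w,x,y,z=s["orientation"];yaw=2*np.arctan2(y,x)
T=np.array([np.cos(yaw),np.sin(yaw)]);Y=np.array([T[1],-T[0]]);q=(s["tcp_pos"][:2]-[.563,.055])
print("yaw",np.degrees(yaw)%360,"radial(y)",q@Y*1000,"tang(x)",q@T*1000,"z",s["tcp_pos"][2],"j6",s["joint_pos"][5],"F",s["wrist_force"])
E
python3 -m pendant '[{"fingers":0,"delta_pos":[6.2,1,0],"angular":[0,0,-0.07]},{"fingers":0,"delta_pos":[6.2,1,0],"angular":[0,0,-0.07]},{"fingers":0,"delta_pos":[6.2,1,0],"angular":[0,0,-0.07]},{"fingers":0,"delta_pos":[6.2,1,0],"angular":[0,0,-0.07]},{"fingers":0,"delta_pos":[6.2,1,0],"angular":[0,0,-0.07]},{"fingers":0,"delta_pos":[6.2,1,0],"angular":[0,0,-0.07]},{"fingers":0,"delta_pos":[6.2,1,0],"angular":[0,0,-0.07]},{"fingers":0,"delta_pos":[6.2,1,0],"angular":[0,0,-0.07]},{"fingers":0,"delta_pos":[6.2,1,0],"angular":[0,0,-0.07]},{"fingers":0,"delta_pos":[6.2,1,0],"angular":[0,0,-0.07]}]'
python3 st.py
```

```text
clock: 5.0
tcp_pos: [0.6524, 0.0411, 0.0633]
orientation: [0.0, 0.689, 0.724, -0.0]
wrist_force: [0.5, -2.2, 0.2]
finger_gap: 0.0001
yaw 92.8488557013565 radial(y) 88.5917939281574 tang(x) -18.371965540511695 z 0.06331958087639529 j6 1.4616782009555715 F [ 0.46631831 -2.20636208  0.15674826]
```

```bash
python3 -m pendant '[{"fingers":0,"delta_pos":[6.2,1,0],"angular":[0,0,-0.07]},{"fingers":0,"delta_pos":[6.2,1,0],"angular":[0,0,-0.07]},{"fingers":0,"delta_pos":[6.2,1,0],"angular":[0,0,-0.07]},{"fingers":0,"delta_pos":[6.2,1,0],"angular":[0,0,-0.07]},{"fingers":0,"delta_pos":[6.2,1,0],"angular":[0,0,-0.07]},{"fingers":0,"delta_pos":[6.2,1,0],"angular":[0,0,-0.07]},{"fingers":0,"delta_pos":[6.2,1,0],"angular":[0,0,-0.07]},{"fingers":0,"delta_pos":[6.2,1,0],"angular":[0,0,-0.07]},{"fingers":0,"delta_pos":[6.2,1,0],"angular":[0,0,-0.07]},{"fingers":0,"delta_pos":[6.2,1,0],"angular":[0,0,-0.07]},{"fingers":0,"delta_pos":[6.2,1,0],"angular":[0,0,-0.07]},{"fingers":0,"delta_pos":[6.2,1,0],"angular":[0,0,-0.07]}]'
python3 st.py
```

```text
clock: 6.2
tcp_pos: [0.6328, 0.1117, 0.0634]
orientation: [0.001, 0.334, 0.943, -0.0]
wrist_force: [1.1, -1.5, 0.3]
finger_gap: 0.0
yaw 140.98728840276576 radial(y) 88.0182839311963 tang(x) -18.56637242123365 z 0.06338069128622664 j6 0.7311435031615232 F [ 1.07019761 -1.53568038  0.31451333]
```

```bash
python3 -m pendant '[{"fingers":0,"delta_pos":[6.2,1,0],"angular":[0,0,-0.07]},{"fingers":0,"delta_pos":[6.2,1,0],"angular":[0,0,-0.07]},{"fingers":0,"delta_pos":[6.2,1,0],"angular":[0,0,-0.07]},{"fingers":0,"delta_pos":[6.2,1,0],"angular":[0,0,-0.07]},{"fingers":0,"delta_pos":[6.2,1,0],"angular":[0,0,-0.07]},{"fingers":0,"delta_pos":[6.2,1,0],"angular":[0,0,-0.07]},{"fingers":0,"delta_pos":[6.2,1,0],"angular":[0,0,-0.07]},{"fingers":0,"delta_pos":[6.2,1,0],"angular":[0,0,-0.07]},{"fingers":0,"delta_pos":[6.2,1,0],"angular":[0,0,-0.07]},{"fingers":0,"delta_pos":[6.2,1,0],"angular":[0,0,-0.07]},{"fingers":0,"delta_pos":[6.2,1,0],"angular":[0,0,-0.07]},{"fingers":0,"delta_pos":[0,0,0],"angular":[0,0,0]}]'
python3 st.py
python3 - <<'E'
from h import *
p=env.camera_params("wrist");im=env.read_camera("wrist");np.save("w5.npy",p,allow_pickle=True)
cv2.imwrite("pics/w5.png",im);cv2.imwrite("pics/s5.png",env.read_camera("side"))
for n,f,(x0,y0,x1,y1) in[("side","pics/s5.png",(270,235,410,345))]:
    b=cv2.imread(f)[y0:y1,x0:x1]
cv2.imwrite("pics/c5.png",np.hstack([cv2.resize(im,(400,300)),cv2.resize(b,(382,300),interpolation=cv2.INTER_CUBIC)]))
E
```

```text
clock: 7.4
tcp_pos: [0.5723, 0.1438, 0.0633]
orientation: [-0.0, -0.044, 0.999, -0.0]
wrist_force: [-0.9, -0.2, 0.5]
finger_gap: 0.0
yaw 184.99607949785567 radial(y) 87.68399107380573 tang(x) -16.99412145031303 z 0.06327324920611473 j6 0.0230372704383646 F [-0.88057015 -0.17311772  0.5478693 ]
```

View pics/c5.png

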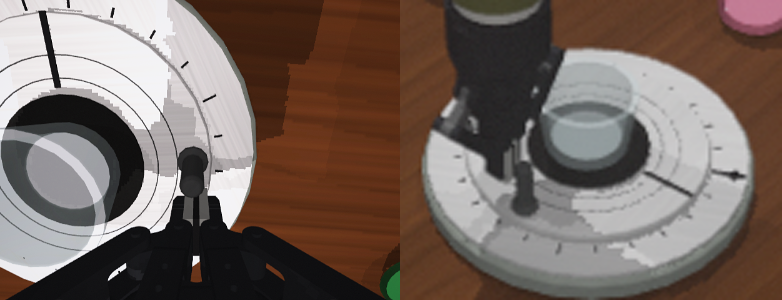

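Peg leads the fingertips. In the side crop the index line (642,173)–(692,193) trails the diamond line (712,170)–(745,177). Measuring the remaining angle.

```bash
python3 - <<'E'
from h import *
ax=np.array([.563,.055])
def rep(im,p,roi,z,nm,thr=70):
    c,d,a,b,n=blackline(im,p,roi,z,thr);r=c-ax
    if d@r<0:d=-d
    print(nm,n,"line dir",np.degrees(np.arctan2(d[1],d[0]))%360,"ctr dir",np.degrees(np.arctan2(r[1],r[0]))%360,(c-d*max(abs(a),abs(b))).round(4),(c+d*max(abs(a),abs(b))).round(4))
im=cv2.imread("pics/s5.png");p=env.camera_params("side")
rep(im,p,(361,297,379,308),.039,"side idx",90);rep(im,p,(382,294,402,304),.03,"side zero",90)
i0=cv2.imread("pics/side0.png");rep(i0,p,(291,284,313,291),.039,"side idx0",90)
im=cv2.imread("pics/w5.png");p=np.load("w5.npy",allow_pickle=True).item()
rep(im,p,(60,21,98,136),.039,"wrist idx")
E
```

```text
side idx 17 line dir 186.8422589851054 ctr dir 187.20566480104247 [0.5085 0.048 ] [0.4699 0.0434]
side zero 24 line dir 124.09454607637655 ctr dir 212.13840364157068 [ 0.459  -0.0288] [ 0.4414 -0.0029]
side idx0 11 line dir 43.26433274384295 ctr dir 39.65462820889252 [0.6227 0.1036] [0.6388 0.1188]
wrist idx 1246 line dir 187.49348486345792 ctr dir 186.65131402935546 [0.5087 0.049 ] [0.466  0.0434]
```

```bash
python3 -m pendant '[{"fingers":0,"delta_pos":[6.2,1,0],"angular":[0,0,-0.07]},{"fingers":0,"delta_pos":[6.2,1,0],"angular":[0,0,-0.07]},{"fingers":0,"delta_pos":[6.2,1,0],"angular":[0,0,-0.07]},{"fingers":0,"delta_pos":[6.2,1,0],"angular":[0,0,-0.07]},{"fingers":0,"delta_pos":[4.5,0.8,0],"angular":[0,0,-0.05]},{"fingers":0,"delta_pos":[0,0,0],"angular":[0,0,0]},{"fingers":0,"delta_pos":[-12,0,0],"angular":[0,0,0]},{"fingers":0,"delta_pos":[0,0,-40],"angular":[0,0,0]},{"fingers":0,"delta_pos":[0,0,-45],"angular":[0,0,0]},{"fingers":0,"delta_pos":[0,0,-45],"angular":[0,0,0]},{"fingers":0,"delta_pos":[0,0,0],"angular":[0,0,0]},{"fingers":0,"delta_pos":[0,0,0],"angular":[0,0,0]}]'
python3 st.py
python3 - <<'E'
from h import *
p=env.camera_params("wrist");im=env.read_camera("wrist");np.save("w6.npy",p,allow_pickle=True)
cv2.imwrite("pics/w6.png",im)
E
```

```text
clock: 8.7
tcp_pos: [0.5558, 0.1468, 0.1947]
orientation: [0.002, -0.206, 0.979, -0.0]
wrist_force: [-0.9, 0.2, -0.3]
finger_gap: 0.0003
yaw 203.79970964295913 radial(y) 86.92561132760216 tang(x) -30.449394682634473 z 0.19474257614870064 j6 -0.29667705379264225 F [-0.93925198  0.24775079 -0.30519188]
```

View pics/w6.png

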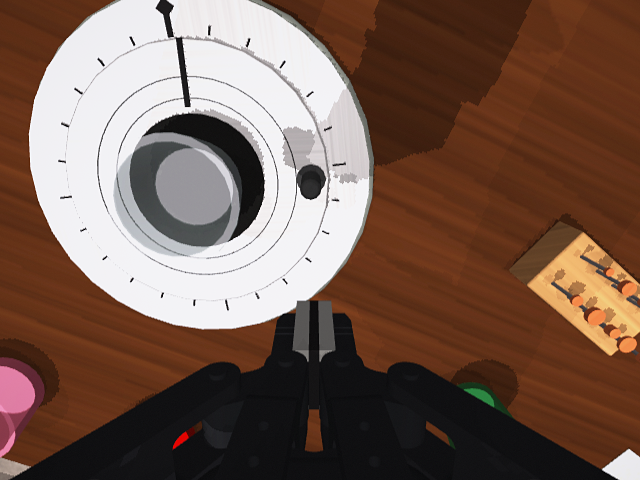

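Index line (180,38)–(187,107) is just short of the zero line (171,36)–(164,4). Measuring the remainder.

```bash
cat > meas.py <<'E'
from h import *
import sys
ax=np.array([.563,.055])
def meas(f,pf,ri,rz):
    im=cv2.imread(f);p=np.load(pf,allow_pickle=True).item();o=[]
    for roi,z,r in((ri,.039,-1),(rz,.03,1)):
        c,d,a,b,n=blackline(im,p,roi,z);E=[c+d*a,c+d*b]
        E.sort(key=lambda e:np.hypot(*(e-ax)));e=E[1] if r<0 else E[0]
        u=(E[1]-E[0])/np.linalg.norm(E[1]-E[0])
        o.append((e,u));print(n,e.round(4),np.degrees(np.arctan2(u[1],u[0]))%360, "axle",(e-.1*u).round(4),"pos angle",np.degrees(np.arctan2(*(e-ax)[::-1]))%360)
    g=o[1][0]-o[0][0];print("gap mm",g*1000,"along tangent",1000*(g@np.array([-o[1][1][1],o[1][1][0]])))
E
python3 -c "
from meas import *
meas('pics/w6.png','w6.npy',(174,41,194,104),(158,0,174,36))"
```

```text
345 [0.4777 0.014 ] 206.06963954972383 axle [0.5675 0.058 ] pos angle 205.6432314323989
281 [0.4766 0.0044] 210.03477319954874 axle [0.5632 0.0544] pos angle 210.38509686956908
gap mm [-1.06432005 -9.69188293] along tangent 7.857754923044592
```

```bash
python3 -m pendant '[{"fingers":0,"delta_pos":[0,0,45],"angular":[0,0,0]},{"fingers":0,"delta_pos":[0,0,45],"angular":[0,0,0]},{"fingers":0,"delta_pos":[0,0,40],"angular":[0,0,0]},{"fingers":0,"delta_pos":[4,0,0],"angular":[0,0,0]},{"fingers":0,"delta_pos":[4,0,0],"angular":[0,0,0]},{"fingers":0,"delta_pos":[4,0,0],"angular":[0,0,0]},{"fingers":0,"delta_pos":[2.3,0.4,0],"angular":[0,0,-0.026]},{"fingers":0,"delta_pos":[2.3,0.4,0],"angular":[0,0,-0.026]},{"fingers":0,"delta_pos":[2.3,0.4,0],"angular":[0,0,-0.026]},{"fingers":0,"delta_pos":[0,0,0],"angular":[0,0,0]},{"fingers":0,"delta_pos":[0,0,0],"angular":[0,0,0]}]'
python3 st.py
python3 -m pendant '[{"fingers":0,"delta_pos":[-12,0,0],"angular":[0,0,0]},{"fingers":0,"delta_pos":[0,0,-40],"angular":[0,0,0]},{"fingers":0,"delta_pos":[0,0,-45],"angular":[0,0,0]},{"fingers":0,"delta_pos":[0,0,-45],"angular":[0,0,0]},{"fingers":0,"delta_pos":[-30,0,-10],"angular":[0,0,0]},{"fingers":0,"delta_pos":[0,0,0],"angular":[0,0,0]},{"fingers":0,"delta_pos":[0,0,0],"angular":[0,0,0]}]'
python3 - <<'E'
from h import *
p=env.camera_params("wrist");im=env.read_camera("wrist");np.save("w7.npy",p,allow_pickle=True)
cv2.imwrite("pics/w7.png",im)
E
```

```text
clock: 9.85
tcp_pos: [0.5371, 0.14, 0.0638]
orientation: [0.001, -0.245, 0.97, -0.0]
wrist_force: [1.7, 0.8, 0.0]
finger_gap: 0.0002
yaw 208.36810914233993 radial(y) 87.08140669249255 tang(x) -17.614003519383026 z 0.06380255029816323 j6 -0.38474582128868423 F [1.65866019 0.77750444 0.0310425 ]
clock: 10.55
tcp_pos: [0.5734, 0.16, 0.2027]
orientation: [-0.001, -0.245, 0.969, -0.0]
wrist_force: [0.6, 0.3, -0.8]
finger_gap: -0.0001
```

View pics/w7.png

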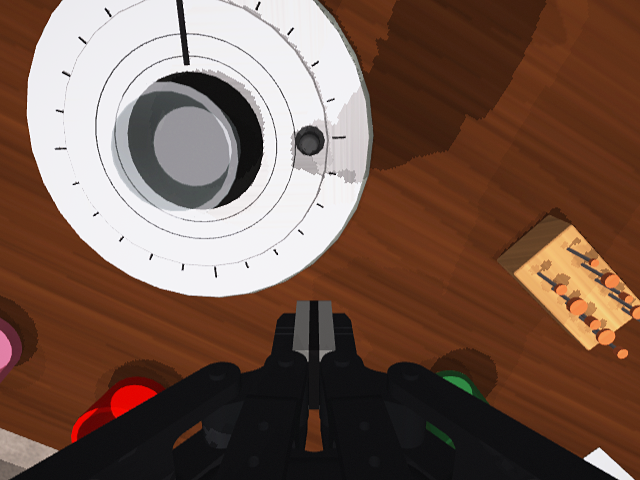

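The zero line is just out of frame at the top, and the peg, bowl and bystanders look fine. Moving forward 35 mm at height to measure.

```bash
python3 -m pendant '[{"fingers":0,"delta_pos":[35,0,0],"angular":[0,0,0]},{"fingers":0,"delta_pos":[0,0,0],"angular":[0,0,0]},{"fingers":0,"delta_pos":[0,0,0],"angular":[0,0,0]},{"fingers":0,"delta_pos":[0,0,0],"angular":[0,0,0]}]'
python3 - <<'E'
from h import *
p=env.camera_params("wrist");im=env.read_camera("wrist");np.save("w8.npy",p,allow_pickle=True)
cv2.imwrite("pics/w8.png",im);cv2.imwrite("pics/c8.png",cv2.resize(im[0:140,100:260],None,fx=4,fy=4,interpolation=cv2.INTER_NEAREST))
E
```

```text
clock: 11.0
tcp_pos: [0.5429, 0.1432, 0.203]
orientation: [-0.0, -0.245, 0.97, -0.0]
wrist_force: [0.4, 0.3, 0.5]
finger_gap: -0.0001
```

View pics/c8.png

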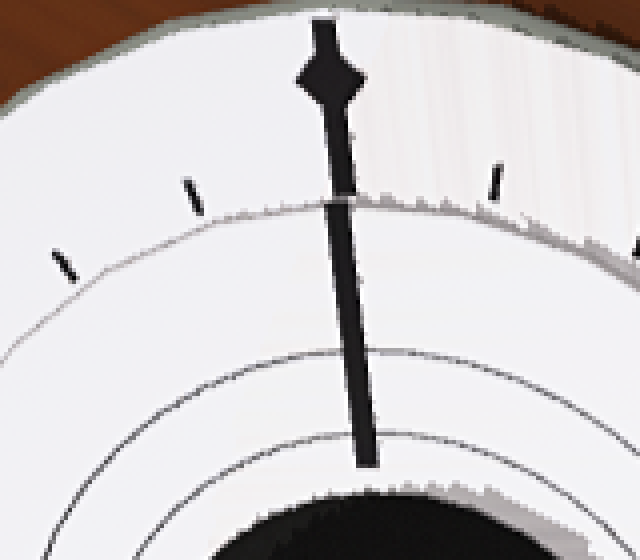

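```bash
python3 -c "
from meas import *
meas('pics/w8.png','w8.npy',(176,52,198,115),(172,4,194,49))"
```

```text
332 [0.48   0.0075] 210.13867997518832 axle [0.5665 0.0577] pos angle 209.8093022082714
317 [0.4773 0.0048] 210.96091857987565 axle [0.563  0.0563] pos angle 210.33737878357536
gap mm [-2.74314295 -2.62665443] along tangent 0.8411856344854353
```

The index line is within about 1 mm tangentially, and the line directions agree to 0.8°. The arm is clear, so I'm handing in.

```bash
python3 -c "
from workcell import env
print(env.hand_in());s=env.get_state();print(s['clock'],s['wrist_force'])"
```

```text
the job is handed in; nothing more can be done
None
the job is handed in; nothing more can be done
```

I pushed the peg counter-clockwise about 170° round the far side with shut fingertips, in a long arc and then a short finishing push. Then I backed off, lifted clear and handed the job in at about 11 s; no verdict is reported.

- **Alignment:** the last wrist picture has the index line about 0.8 mm from the zero line along the tangent, 0.5–0.8° in direction. The raw distance between the two line ends came out at 3.8 mm. Nearly all of that is radial, and both ends are by definition 100 mm from the axle, so I put it down to line-end detection and calibration.
- **Forces:** wrist readings between moves stayed under about 2.5 N. I did not read the contact force on the peg directly.
- **Bowl and bystanders:** the bowl looked upright and centred in the last wrist views. The arm never came near the gauge, burr block or tumbler; I did not measure their positions again at the end, and the gauge was not in the last views.

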